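# Shade row on the salon's display rail

### The job

Line the four nail polish bottles that run from pale pink to dark burgundy up on the wooden display rail in order of shade: the palest on the mark beside the white end post, then darker step by step to the darkest beside the black end post. Each stands upright in the middle of its own round mark, and no bottle of the four may be tipped over on the way.

Things in the scene. Friction and masses are not known exactly. Their poses are not given: they have to be found in the camera images.
- pale (a point): nail polish bottle, very pale, almost white pink (the palest), glass and cap in the same shade. Round and standing upright on a thin grey mat: 82 mm tall in all; body 34 mm across up to 38 mm, sloping in to the neck at 45 mm; cap 19 mm across from 48 to 82 mm above its underside, the place to grip from above. About 45 to 80 g. The point is the bottle's centre, on its axis, 41 mm above its underside; z is up its axis
- pink (a point): nail polish bottle, mid pink (second palest), glass and cap in the same shade. Round and standing upright on a thin grey mat: 82 mm tall in all; body 34 mm across up to 38 mm, sloping in to the neck at 45 mm; cap 19 mm across from 48 to 82 mm above its underside, the place to grip from above. About 45 to 80 g. The point is the bottle's centre, on its axis, 41 mm above its underside; z is up its axis
- red (a point): nail polish bottle, bright red (third, second darkest), glass and cap in the same shade. Round and standing upright on a thin grey mat: 82 mm tall in all; body 34 mm across up to 38 mm, sloping in to the neck at 45 mm; cap 19 mm across from 48 to 82 mm above its underside, the place to grip from above. About 45 to 80 g. The point is the bottle's centre, on its axis, 41 mm above its underside; z is up its axis
- burgundy (a point): nail polish bottle, nearly black burgundy (the darkest), glass and cap in the same shade. Round and standing upright on a thin grey mat: 82 mm tall in all; body 34 mm across up to 38 mm, sloping in to the neck at 45 mm; cap 19 mm across from 48 to 82 mm above its underside, the place to grip from above. About 45 to 80 g. The point is the bottle's centre, on its axis, 41 mm above its underside; z is up its axis
- mark_1: round dark blue-grey felt mark, 46 mm across and 3 mm thick, fixed on the pale wooden display rail (350 x 90 mm, 18 mm high, with an 8 mm lip along its far edge); first counted from the robot's left (+y) end of the rail. Neighbouring marks are 54 to 74 mm apart. Origin: centre of its underside, so bottles stand 3 mm above it; its y axis runs along the rail, z up
- mark_2: round dark blue-grey felt mark, 46 mm across and 3 mm thick, fixed on the pale wooden display rail (350 x 90 mm, 18 mm high, with an 8 mm lip along its far edge); second from the robot's left. Neighbouring marks are 54 to 74 mm apart. Origin: centre of its underside, so bottles stand 3 mm above it; its y axis runs along the rail, z up
- mark_3: round dark blue-grey felt mark, 46 mm across and 3 mm thick, fixed on the pale wooden display rail (350 x 90 mm, 18 mm high, with an 8 mm lip along its far edge); third from the robot's left. Neighbouring marks are 54 to 74 mm apart. Origin: centre of its underside, so bottles stand 3 mm above it; its y axis runs along the rail, z up
- mark_4: round dark blue-grey felt mark, 46 mm across and 3 mm thick, fixed on the pale wooden display rail (350 x 90 mm, 18 mm high, with an 8 mm lip along its far edge); fourth from the robot's left (the right-hand, -y end). Neighbouring marks are 54 to 74 mm apart. Origin: centre of its underside, so bottles stand 3 mm above it; its y axis runs along the rail, z up
- post_white: white round end post, 24 mm across and 30 mm high, fixed upright on one end of the display rail beyond the outermost mark (the white and the black post may be at either end). Origin: centre of its underside
- post_black: black round end post, 24 mm across and 30 mm high, fixed upright on one end of the display rail beyond the outermost mark (the white and the black post may be at either end). Origin: centre of its underside
Mind the look-alikes: they are no part of the job. There is more than one size of the part that bears pink; the job needs the smallest.

How it is judged:
By the outcome, as a careful person would: the job done as asked, in the order asked, and still so for the second after the job is handed in, with the robot touching nothing.
It also fails if it takes over 96 s, if anything falls off the work surface, if the arm or the gripper's body presses on something with over 40 N, if the wrist force passes 120 N, or if a joint passes its speed limit or range.

### The arm

A 7-joint arm with a two-finger parallel gripper is mounted at the origin on the work surface. World frame = base frame: x ahead of the robot, y to its left, z up, the work surface at z = 0. Lengths are in mm, angles in rad, forces in N, time in s.
With the tool pointing down it reaches from about 400 to 875 mm from the base axis. Payload 4.4 kg.
Tool frame: the origin (TCP) lies between the finger pads; the fingertips stand 22 mm ahead of it and the grasp point (between the pads) lies 3 mm ahead of it; z points along the fingers, y is the line along which they close (so a half turn about z gives the same grasp; the last joint's range is limited). The gripper opens to 85 mm and grips with 20 to 120 N. Pads are 22 mm wide; open, the fingers measure 114 mm over their backs; the gripper's body (76 mm by 85 mm) begins 54 mm behind the grasp point. The pads swing forward as they close: fully open they stand 13 mm farther back than shut.
Start: joints at [-1.226, 0.628, 0.038, 1.517, -0.027, 0.996, -0.02], TCP at [259.552, 595.945, 253.313] pointing down, gripper open.
Joint ranges: [-3.06, 3.06], [-0.37, 2.12], [-1.25, 1.32], [0.18, 2.47], [-1.1, 4.24], [0.23, 1.98], [-2.94, 2.94]. Speed limits (rad/s): [2.57, 2.57, 3.14, 3.14, 3.14, 3.14, 3.14].

### API

Orientations are given as [roll, pitch, yaw] about the fixed x, y, z axes, in that order (R = Rz(yaw) Ry(pitch) Rx(roll)).
In Python, from cell import ctrl gives the robot as it stands.
- The arm moves only by the tool step_arm, never from a script. Its argument "plan" is a list of rows, each an object of numbers: "dx", "dy", "dz": the shift along the tool's x, y, z scaled (see below); "ax", "ay", "az": the turn, a rotation vector about the tool's x, y, z scaled (see below); "gripper": the opening, from 0 (shut) to 1 (fully open). A call has 1 to 20 rows; each row shifts and turns the commanded pose from where the row before left it, along the tool's axes as they then stand; what a row does not reach is not made up. The controller multiplies each number of a shift by 0.3 m and each number of a turn by 90 degrees. A row lasts 1/8 s, in which the tool goes at most 62.5 mm and 10.7 degrees, less where a joint would pass 70% of its speed; a pose out of reach is approached as far as the arm can. A call with a number of a shift or a turn outside -1 to 1 is refused whole. A call with a gripper value outside its range is refused whole. The fingers move at their own pace and stop on an object; the grip force is fixed at half the most. Time passes only in rows, so rows that do not move let the fingers close. It gives the time, the measured TCP pose, the force, the opening and the grip force at its end, in the units of the state.
- ctrl.read_state(): the state, without advancing time (a new reading comes with each control period).
- ctrl.get_image(name): name is "scene" or "top" or "wrist"; returns a dict with "color" (384x512x3 uint8, red, green, blue), "range_z" (384x512 float32, mm along the optical axis (not along the pixel's ray), 0 where there is no reading), "fx", "fy", "cx", "cy" (pixels), "T" (4x4, takes a point from camera to world coordinates); the wrist camera has in their place "T_tool_cam" (4x4, takes a point from camera to tool coordinates, whose origin is the TCP and whose axes are the flange's). Camera axes: x right, y down, z forward; pixel columns grow to the right and rows downward; lengths in mm; the calibration is good to about 2 mm. A picture is of the moment at which its call begins: read the wrist's pose just before it.
- ctrl.finish_job(): hands the job in; it is judged then, once.
The state is a dict: "clock": time; "qpos": joint angles; "qd": joint speeds; "tau": joint torques, N m; "eef_pos": TCP position; "tool_rot": TCP orientation; "force": force on the tool from outside, world axes, zero at the start; "torque": the same for the moment, N m; "width": finger opening in mm; "gripper_force": force on a finger pad.
Only numpy, scipy, OpenCV 4.12 (cv2) and the standard library are available. Lean on these libraries where they do the work, as an engineer would, in place of code of your own. Each camera call takes 0.05 s, during which the arm holds its last target. There are 200 camera calls.

## Working session

There is one attempt and no reset: what is moved stays moved. The work goes in short steps, Python scripts to look and compute and a tool call to move; the robot and the scene stay as the last step left them, time stands still between calls to the robot, and variables do not carry over. Pictures are saved under pics/ and viewed, at most 14 in all, crops included, and the job is handed in when it is done.

Besides the shell and the picture viewer there is one more tool, called after "Request:" as name(argument=value, ...), one argument or row to a line, values as JSON. step_arm: Moves the arm, as the interface text tells. Shifts and turns lie within -1 to 1; 1 stands for 0.3 m of shift or 90 degrees of turn. Its arguments: {"type":"object","properties":{"plan":{"type":"array"}},"required":["plan"]}

```bash
ls; mkdir -p pics
cat > h.py <<'E'
import numpy as np,cv2,pickle
from cell import ctrl
def grab(n,tag):
    s=ctrl.read_state(); im=ctrl.get_image(n); im['state']=s
    pickle.dump(im,open(f'pics/{tag}.pkl','wb')); cv2.imwrite(f'pics/{tag}.png',im['color'][:,:,::-1]); return im
def load(t): return pickle.load(open(f'pics/{t}.pkl','rb'))
def pt(im,u,v,z=None):
    """pixel -> world; on plane z if given, else by range"""
    T=im['T']; d=np.array([(u-im['cx'])/im['fx'],(v-im['cy'])/im['fy'],1.])
    r=T[:3,:3]@d; o=T[:3,3]
    if z is None: return o+r*im['range_z'][int(v),int(u)]
    return o+r*(z-o[2])/r[2]
E
python3 - <<'E'
from h import *
a=grab('top','top0');b=grab('scene','scene0')
print(a['T'].round(3),b['T'].round(3),a['fx'],ctrl.read_state())
cv2.imwrite('pics/both.png',cv2.resize(np.hstack([a['color'],b['color']])[:,:,::-1],(800,300)))
E
```

```text
pics
[[ 2.200000e-02 -9.990000e-01  4.900000e-02  4.830590e+02]
 [-1.000000e+00 -2.100000e-02  1.700000e-02  6.001500e+01]
 [-1.600000e-02 -5.000000e-02 -9.990000e-01  1.099062e+03]
 [ 0.000000e+00  0.000000e+00  0.000000e+00  1.000000e+00]] [[-3.59000e-01  7.09000e-01 -6.07000e-01  1.03253e+03]
 [ 9.33000e-01  2.79000e-01 -2.26000e-01  2.68454e+02]
 [ 9.00000e-03 -6.47000e-01 -7.62000e-01  6.64251e+02]
 [ 0.00000e+00  0.00000e+00  0.00000e+00  1.00000e+00]] 431.33828347050576 {'clock': 0.1, 'qpos': array([-1.22578459,  0.62925484,  0.03845494,  1.51826357, -0.02700411,
        0.99627793, -0.01998166]), 'qd': array([ 0.00021719, -0.00169268, -0.00045107, -0.00121775, -0.00218561,
        0.00064097, -0.00030244]), 'tau': array([ 3.48968271e-03, -5.64520741e+01,  1.23042025e+00, -1.93970042e+01,
        1.12547210e-02,  5.47861186e-03, -2.19460316e-05]), 'eef_pos': array([259.35066953, 595.45813664, 252.48182506]), 'tool_rot': array([-3.13990729e+00,  1.92706157e-05,  2.73078890e+00]), 'force': array([ 0.71095929,  0.72285142, -0.1427076 ]), 'torque': array([-0.00264667, -0.028383  ,  0.01391817]), 'gripper_force': 0.0, 'width': 85.26707817291842}
```

View pics/top0.png

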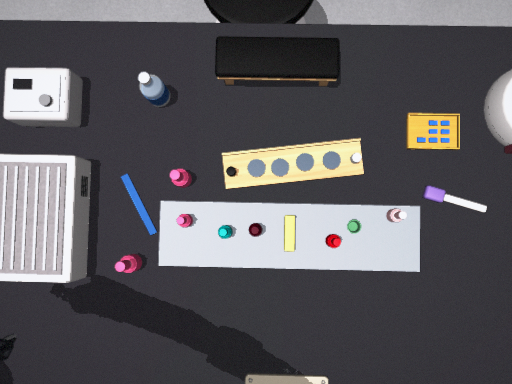

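View pics/scene0.png

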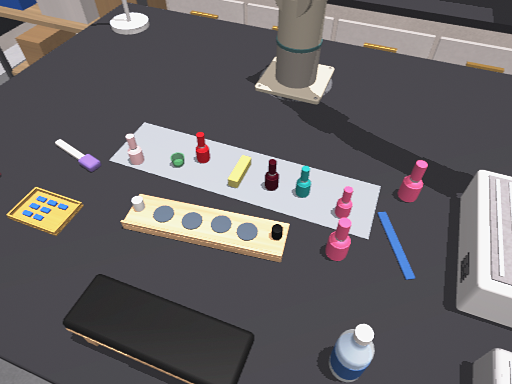

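The top view has the rail with the black post at (231,171) and the white post at (356,157). The marks are at (257,168), (280,167), (305,162) and (332,160).

**What could be taken for what:**
- **Pink:** (184,220) on the mat is the smallest. (180,177) and (128,264) are the larger look-alikes.
- **Pale:** (397,215). The clear bottle at (155,90) is no candidate.
- **Red:** (334,240).
- **Burgundy:** (255,230). The teal bottle at (225,232) and the green one at (353,226) are decoys.

The white post is at the -y end, so pale goes on mark_4, pink on mark_3, red on mark_2 and burgundy on mark_1.

```bash
cat > m.py <<'E'
from h import *
def cloud(im):
    v,u=np.mgrid[0:384,0:512]; Z=im['range_z']
    P=np.stack([(u-im['cx'])/im['fx']*Z,(v-im['cy'])/im['fy']*Z,Z],-1)@im['T'][:3,:3].T+im['T'][:3,3]
    P[Z<=0]=np.nan; return P
a,b=load('top0'),load('scene0'); A,B=cloud(a),cloud(b)
c={'pale':(397,215),'pink':(184,220),'red':(334,240),'burg':(255,230),'pinkB':(180,177),'pinkC':(128,264),'green':(353,226),'postB':(231,171),'postW':(356,157)}
for n,(u,v) in c.items():
    g=A[v-8:v+9,u-8:u+9].reshape(-1,3); z0=np.nanmax(g[:,2]); ctr=np.nanmean(g[g[:,2]>z0-6],0)
    o=[]
    for P in (A,B):
        m=(np.hypot(P[...,0]-ctr[0],P[...,1]-ctr[1])<20)&(P[...,2]>10); q=P[m]
        zt=np.percentile(q[:,2],98) if len(q) else np.nan; t=q[q[:,2]>zt-5]
        o+=[np.r_[(t.min(0)+t.max(0))[:2]/2,zt].round(1), len(t)]
    print(n,*o)
for n,(u,v) in {'m1':(257,168),'m2':(280,167),'m3':(305,162),'m4':(332,160)}.items():
    g=a['color'][v-16:v+17,u-16:u+17].astype(int)
    m=((g.sum(2)<330)&(g[...,2]>=g[...,0])).astype(np.uint8); nl,lab,st,cen=cv2.connectedComponentsWithStats(m)
    k=lab[16,16]; uu,vv=cen[k]+[u-16,v-16]; zz=np.nanmedian(A[v-16:v+17,u-16:u+17][lab==k][:,2])
    print(n,uu.round(1),vv.round(1),st[k][2:],pt(a,uu,vv,zz).round(1), pt(a,uu,vv,21).round(1))
# marks in scene view
hs=b['color'].astype(int)
for (u,v) in [(247,232),(221,224),(192,221),(164,214)]:
    g=hs[v-14:v+15,u-14:u+15]; m=((g.sum(2)<330)&(g[...,2]>=g[...,0])).astype(np.uint8); nl,lab,st,cen=cv2.connectedComponentsWithStats(m)
    k=lab[14,14]; uu,vv=cen[k]+[u-14,v-14]; print('scene',uu.round(1),vv.round(1),st[k][2:],pt(b,uu,vv,21).round(1),np.nanmedian(B[v-14:v+15,u-14:u+15][lab==k][:,2]).round(1))
print('mat z',np.nanmedian(A[245:262,290:310,2]),np.nanmedian(B[160:175,205:220,2]))
x=a['color'][140:280,110:420,::-1]; cv2.imwrite('pics/crop.png',cv2.resize(x,None,fx=2.5,fy=2.5,interpolation=2))
E
python3 m.py
```

```text
pale [ 507.  -260.5   86.3] 49 [ 505.8 -259.1   82.7] 42
pink [481.6 260.3  87. ] 43 [482.1 262.5  83.1] 54
red [ 440.5 -107.5   86.4] 40 [ 440.  -106.8   82.5] 43
burg [463.1  85.1  86.6] 40 [463.7  85.1  83.2] 44
pinkB [587.7 272.8 108.9] 80 [588.1 273.3 106. ] 119
pinkC [373.8 392.2 108.5] 83 [373.3 392.4 105.6] 80
green [ 476.1 -159.6   26.6] 51 [ 477.3 -158.5   23.2] 58
postB [605.5 148.1  50.3] 59 [606.9 148.8  47.9] 89
postW [ 645.7 -159.2   50.5] 57 [ 646.3 -158.8   47.7] 77
m1 257.0 168.0 [  33   33 1089] [617.7  83.9  18.6] [617.4  83.8  21. ]
m2 279.9 166.8 [  33   33 1077] [621.8  26.4  18.4] [621.5  26.5  21. ]
m3 305.0 162.0 [  33   33 1089] [635.2 -36.5  18.7] [634.9 -36.3  21. ]
m4 332.0 160.0 [  33   33 1089] [ 641.6 -104.1   18.7] [ 641.3 -103.8   21. ]
scene 247.0 232.0 [ 29  29 838] [622.   87.6  21. ] 17.5
scene 220.8 224.2 [ 29  29 825] [623.7  28.   21. ] 17.1
scene 192.0 221.0 [ 29  29 838] [638.6 -33.1  21. ] 17.4
scene 164.0 214.0 [ 29  29 835] [644.1 -98.6  21. ] 17.5
mat z 2.1008008829663822 0.09056878659123413
```

View pics/crop.png

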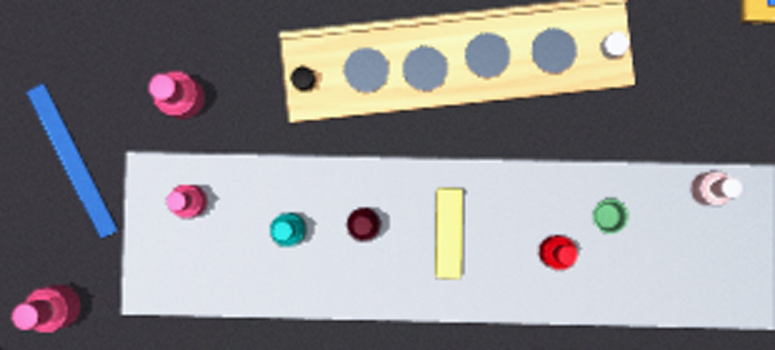

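The crop shows the small pink at crop (185,201), with the larger pinks at (170,90) and (40,310). The cap tops stand at 83 to 87 mm, against 106 to 109 mm for the larger pinks, so (184,220) is the right one. The mark mask picked up the background, so I'm fixing it.

```bash
sed -i 's/(g.sum(2)<330)&(g\[...,2\]>=g\[...,0\])/g[...,2]>g[...,0]+5/g' m.py; python3 m.py | tail -9
```

```text
m1 256.1 167.5 [ 17  18 236] [618.6  86.2  20.8] [618.6  86.2  21. ]
m2 279.6 167.0 [ 18  17 236] [621.   27.1  20.9] [621.   27.1  21. ]
m3 304.6 161.6 [ 18  18 240] [636.  -35.4  21. ] [636.  -35.4  21. ]
m4 331.1 159.8 [ 17  18 236] [ 641.8 -101.5   20.8] [ 641.8 -101.4   21. ]
scene 246.7 231.1 [ 20  17 279] [620.1  86.1  21. ] 19.5
scene 220.6 223.8 [ 20  17 272] [623.   27.2  21. ] 19.3
scene 191.6 220.3 [ 20  17 266] [637.3 -34.8  21. ] 19.4
scene 163.2 213.5 [ 20  16 254] [ 643.4 -100.9   21. ] 19.5
mat z 2.1008008829663822 0.09056878659123413
```

Request:
step_arm(
  plan=[
    {"az":0.12,"gripper":0.7},
    {"az":0.12,"gripper":0.7},
    {"az":0.12,"gripper":0.7},
    {"az":0.12,"gripper":0.7},
    {"az":0.12,"gripper":0.7},
    {"az":0.1,"gripper":0.7},
    {"gripper":0.7},
  ],
)

```text
invalid input
```

Request:
step_arm(
  plan=[
    {"dx":0,"dy":0,"dz":0,"ax":0,"ay":0,"az":0.11,"gripper":0.7},
    {"dx":0,"dy":0,"dz":0,"ax":0,"ay":0,"az":0.11,"gripper":0.7},
  ],
)

```text
clock: 0.35
eef_pos: [259.5, 595.6, 252.7]
tool_rot: [-3.14, 0.0, 2.379]
force: [-0.4, 0.7, 0.7]
width: 59.9
gripper_force: 0.0
```

Request:
step_arm(
  plan=[
    {"dx":0,"dy":0,"dz":0,"ax":0,"ay":0,"az":0.109,"gripper":0.7},
    {"dx":0,"dy":0,"dz":0,"ax":0,"ay":0,"az":0.109,"gripper":0.7},
    {"dx":0,"dy":0,"dz":0,"ax":0,"ay":0,"az":0.109,"gripper":0.7},
    {"dx":0,"dy":0,"dz":0,"ax":0,"ay":0,"az":0.109,"gripper":0.7},
    {"dx":-0.15,"dy":0.074,"dz":0,"ax":0,"ay":0,"az":0,"gripper":0.7},
    {"dx":-0.15,"dy":0.074,"dz":0,"ax":0,"ay":0,"az":0,"gripper":0.7},
    {"dx":-0.15,"dy":0.074,"dz":0,"ax":0,"ay":0,"az":0,"gripper":0.7},
    {"dx":-0.15,"dy":0.074,"dz":0,"ax":0,"ay":0,"az":0,"gripper":0.7},
    {"dx":-0.15,"dy":0.074,"dz":0,"ax":0,"ay":0,"az":0,"gripper":0.7},
    {"dx":-0.15,"dy":0.074,"dz":0,"ax":0,"ay":0,"az":0,"gripper":0.7},
    {"dx":-0.15,"dy":0.074,"dz":0,"ax":0,"ay":0,"az":0,"gripper":0.7},
    {"dx":-0.15,"dy":0.074,"dz":0,"ax":0,"ay":0,"az":0,"gripper":0.7},
    {"dx":0,"dy":0,"dz":0,"ax":0,"ay":0,"az":0,"gripper":0.7},
    {"dx":0,"dy":0,"dz":0,"ax":0,"ay":0,"az":0,"gripper":0.7},
  ],
)

```text
clock: 2.1
eef_pos: [481.7, 262.2, 253.0]
tool_rot: [-3.141, -0.0, 1.7]
force: [-0.1, -0.0, 0.5]
width: 59.5
gripper_force: 0.0
```

```bash
cat >> h.py <<'E'
from scipy.spatial.transform import Rotation as Ro
def Tt(s):
    T=np.eye(4); T[:3,:3]=Ro.from_euler('xyz',s['tool_rot']).as_matrix(); T[:3,3]=s['eef_pos']; return T
def wrist(tag):
    im=grab('wrist',tag); im['T']=Tt(im['state'])@im['T_tool_cam']; return im
def go(x,y,z):
    """units (dx,dy,dz) from the measured pose to the TCP target"""
    T=Tt(ctrl.read_state()); return ((np.array([x,y,z])-T[:3,3])@T[:3,:3]/300).round(4)
def cloud(im):
    v,u=np.mgrid[0:384,0:512]; Z=im['range_z']
    P=np.stack([(u-im['cx'])/im['fx']*Z,(v-im['cy'])/im['fy']*Z,Z],-1)@im['T'][:3,:3].T+im['T'][:3,3]
    P[Z<=0]=np.nan; return P
def cap(im,x,y,r=20):
    """cap top centre near x,y"""
    P=cloud(im); q=P[(np.hypot(P[...,0]-x,P[...,1]-y)<r)&(P[...,2]>10)]; zt=np.percentile(q[:,2],97)
    t=q[q[:,2]>zt-5]; return np.r_[(t.min(0)+t.max(0))[:2]/2,zt].round(1),np.ptp(t,0).round(1),len(t)
E
python3 - <<'E'
from h import *
w=wrist('w0'); print(w['T'].round(2),w['fx'],w['state']['eef_pos'],w['state']['tool_rot'])
print(cap(w,482,261.5)); print(go(482,261.5,120))
E
```

```text
[[ 9.9000e-01  1.2000e-01  4.0000e-02  4.7313e+02]
 [ 1.3000e-01 -9.5000e-01 -2.9000e-01  3.3558e+02]
 [-0.0000e+00  2.9000e-01 -9.6000e-01  3.7348e+02]
 [ 0.0000e+00  0.0000e+00  0.0000e+00  1.0000e+00]] 302.5538986354331 [481.70894216 262.22327307 252.9649676 ] [-3.14052665e+00 -4.20403275e-04  1.70018994e+00]
(array([481.3, 273.5, 319.3]), array([26. ,  5.8,  6.6]), 1972)
[-0.0055  0.002   0.4432]
```

View pics/w0.png

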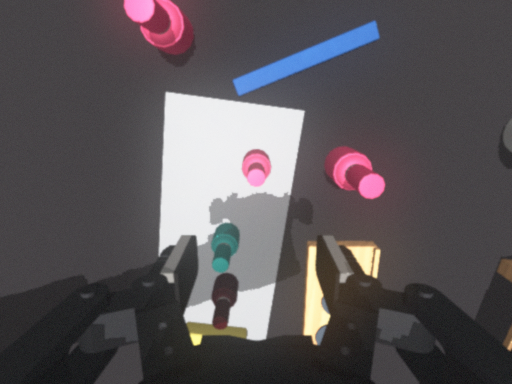

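The wrist view puts the small pink cap at (257,178), between the larger pinks at (370,180) and (150,10). I'll bound the height and measure its cap from here.

```bash
sed -i 's/&(P\[...,2\]>10)\]; zt/\&(P[...,2]>10)\&(P[...,2]<100)]; zt/' h.py
python3 - <<'E'
from h import *
w=load('w0'); w['T']=Tt(w['state'])@w['T_tool_cam']; 
print(cap(w,482,261.5),cap(w,463,85)); print(go(482,261.5,72))
E
```

```text
(array([482.1, 261.7,  84.8]), array([18.2, 17.9,  5.7]), 278) (array([462.9,  85.4,  84.9]), array([18.8, 17.4,  6.1]), 204)
[-0.0056  0.0022  0.6032]
```

Request:
step_arm(
  plan=[
    {"dx":-0.004,"dy":0.002,"dz":0.13,"ax":0,"ay":0,"az":0,"gripper":0.7},
    {"dx":0,"dy":0,"dz":0.13,"ax":0,"ay":0,"az":0,"gripper":0.7},
    {"dx":0,"dy":0,"dz":0.13,"ax":0,"ay":0,"az":0,"gripper":0.7},
    {"dx":0,"dy":0,"dz":0.1,"ax":0,"ay":0,"az":0,"gripper":0.7},
    {"dx":0,"dy":0,"dz":0.07,"ax":0,"ay":0,"az":0,"gripper":0.7},
    {"dx":0,"dy":0,"dz":0.036,"ax":0,"ay":0,"az":0,"gripper":0.7},
    {"dx":0,"dy":0,"dz":0,"ax":0,"ay":0,"az":0,"gripper":0.7},
    {"dx":0,"dy":0,"dz":0,"ax":0,"ay":0,"az":0,"gripper":0.7},
  ],
)

```text
clock: 3.15
eef_pos: [483.3, 261.4, 75.3]
tool_rot: [3.14, -0.001, 1.701]
force: [-0.3, -0.2, -0.7]
width: 60.0
gripper_force: 0.0
```

Request:
step_arm(
  plan=[
    {"dx":0,"dy":0,"dz":0,"ax":0,"ay":0,"az":0,"gripper":0.4},
    {"dx":0,"dy":0,"dz":0,"ax":0,"ay":0,"az":0,"gripper":0.3},
    {"dx":0,"dy":0,"dz":0,"ax":0,"ay":0,"az":0,"gripper":0.24},
    {"dx":0,"dy":0,"dz":0,"ax":0,"ay":0,"az":0,"gripper":0.1},
    {"dx":0,"dy":0,"dz":0,"ax":0,"ay":0,"az":0,"gripper":0},
    {"dx":0,"dy":0,"dz":0,"ax":0,"ay":0,"az":0,"gripper":0},
    {"dx":0,"dy":0,"dz":0,"ax":0,"ay":0,"az":0,"gripper":0},
  ],
)

```text
clock: 4.03
eef_pos: [483.0, 260.8, 74.8]
tool_rot: [3.141, -0.0, 1.7]
force: [-0.9, -0.6, 6.7]
width: 17.5
gripper_force: 58.6
```

Run:
```python
from h import *
m3=np.array([636.6,-35.1]); s=ctrl.read_state(); print(s['eef_pos'],s['tool_rot'],s['width'],s['gripper_force'])
print(go(*m3,160))
```

```text
[482.95132116 260.8368135   74.7687773 ] [ 3.14149199e+00 -2.16684376e-04  1.70033152e+00] 17.537147511063708 58.59169363975525
[-1.0443  0.3805 -0.2843]
```

Request:
step_arm(
  plan=[
    {"dx":0,"dy":0,"dz":-0.04,"ax":0,"ay":0,"az":0,"gripper":0},
    {"dx":0,"dy":0,"dz":-0.08,"ax":0,"ay":0,"az":0,"gripper":0},
    {"dx":0,"dy":0,"dz":-0.1,"ax":0,"ay":0,"az":0,"gripper":0},
    {"dx":0,"dy":0,"dz":-0.064,"ax":0,"ay":0,"az":0,"gripper":0},
    {"dx":-0.07,"dy":0.025,"dz":0,"ax":0,"ay":0,"az":0,"gripper":0},
    {"dx":-0.12,"dy":0.044,"dz":0,"ax":0,"ay":0,"az":0,"gripper":0},
    {"dx":-0.12,"dy":0.044,"dz":0,"ax":0,"ay":0,"az":0,"gripper":0},
    {"dx":-0.12,"dy":0.044,"dz":0,"ax":0,"ay":0,"az":0,"gripper":0},
    {"dx":-0.12,"dy":0.044,"dz":0,"ax":0,"ay":0,"az":0,"gripper":0},
    {"dx":-0.12,"dy":0.044,"dz":0,"ax":0,"ay":0,"az":0,"gripper":0},
    {"dx":-0.12,"dy":0.044,"dz":0,"ax":0,"ay":0,"az":0,"gripper":0},
    {"dx":-0.12,"dy":0.044,"dz":0,"ax":0,"ay":0,"az":0,"gripper":0},
    {"dx":-0.07,"dy":0.025,"dz":0,"ax":0,"ay":0,"az":0,"gripper":0},
    {"dx":-0.064,"dy":0.022,"dz":0,"ax":0,"ay":0,"az":0,"gripper":0},
    {"dx":0,"dy":0,"dz":0,"ax":0,"ay":0,"az":0,"gripper":0},
    {"dx":0,"dy":0,"dz":0,"ax":0,"ay":0,"az":0,"gripper":0},
  ],
)

```text
clock: 6.02
eef_pos: [635.9, -33.3, 159.5]
tool_rot: [-3.141, -0.002, 1.702]
force: [-0.0, 0.4, -0.2]
width: 17.3
gripper_force: 58.5
```

Run:
```python
from h import *
w=wrist('w1'); s=w['state']; print(s['eef_pos'],s['width'],s['gripper_force'])
P=cloud(w); c=w['color'].astype(int)
# marks: bluish pixels at mark height
m=((c[...,2]>c[...,0]+5)&(abs(P[...,2]-21)<5)).astype(np.uint8)
n,lab,st,cen=cv2.connectedComponentsWithStats(m)
for k in range(1,n):
    if st[k,4]>150: print(st[k],pt(w,*cen[k],21).round(1),np.nanmedian(P[lab==k][:,2]).round(1))
```

```text
[635.88993601 -33.26112115 159.49160766] 17.332343964582282 58.54753375053406
[ 226   19   54   47 1454] [619.   81.9  21. ] 20.8
[221  93  29  41 473] [609.7  26.4  21. ] 21.0
[ 60 270  39  35 470] [ 477.6 -160.5   21. ] 23.4
```

View pics/w1.png

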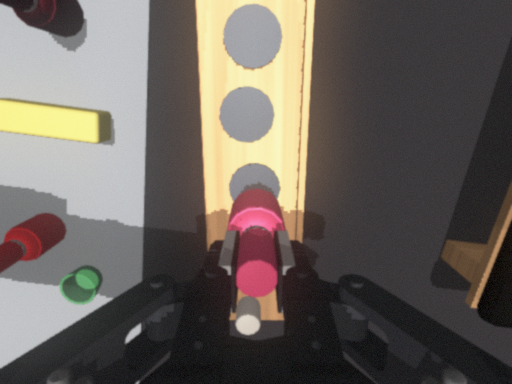

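The pink bottle hangs upright in the fingers. Mark_1 shows at about (252,36), mark_2 at (247,114) and mark_3 partly behind the bottle at (254,187). I'll fit the outlines by saturation.

```bash
cat >> h.py <<'E'
def marks(w,known):
    """fit circle to boundary points of low-saturation discs, cast on z=21"""
    hsv=cv2.cvtColor(w['color'],cv2.COLOR_RGB2HSV); P=cloud(w)
    Ti=np.linalg.inv(w['T'])
    for k,(x,y) in known.items():
        q=Ti@[x,y,21,1]; u=q[0]/q[2]*w['fx']+w['cx']; v=q[1]/q[2]*w['fy']+w['cy']
        if not(0<=u<512 and 0<=v<384): continue
        near=np.hypot(P[...,0]-x,P[...,1]-y)<34
        m=(near&(hsv[...,1]<90)&(hsv[...,2]>40)&(P[...,2]<30)).astype(np.uint8)
        m=cv2.morphologyEx(m,cv2.MORPH_OPEN,np.ones((3,3)))
        cs,_=cv2.findContours(m,0,2)
        if not cs: continue
        c=max(cs,key=cv2.contourArea)
        W=np.array([pt(w,a,b,21)[:2] for a,b in c[:,0]],np.float32)
        (cx,cy),r=cv2.minEnclosingCircle(W)
        print(k,round(u),round(v),'centre',round(cx,1),round(cy,1),'r',round(r,1),'area frac',round(cv2.contourArea(W)/(np.pi*23**2),2),'z',np.nanmedian(P[m>0][:,2]).round(1))
MK=dict(m1=(619.4,86.2),m2=(622,27.2),m3=(636.6,-35.1),m4=(642.6,-101.2))
E
python3 - <<'E'
from h import *
w=load('w1'); w['T']=Tt(w['state'])@w['T_tool_cam']; marks(w,MK)
P=cloud(w); c=w['color'].astype(int)
m=(c[...,0]>c[...,1]+60)&(abs(P[...,0]-636)<30)&(abs(P[...,1]+33)<30)
q=P[m]; 
for lo,hi in((88,100),(100,124),(130,166)):
    t=q[(q[:,2]>lo)&(q[:,2]<hi)]; print(lo,len(t),t.min(0).round(1),t.max(0).round(1)) if len(t) else print(lo,0)
print(go(636.6,-35.1,95))
E
```

```text
m1 254 36 centre 619.3 85.8 r 33.8 area frac 1.93 z 19.4
m2 248 114 centre 622.2 27.4 r 33.6 area frac 1.84 z 19.2
m3 256 188 centre 636.6 -34.0 r 33.5 area frac 1.33 z 18.8
88 151 [620.6 -26.5  90.7] [647.7 -15.2 100. ]
100 778 [619.8 -32.5 100. ] [651.6 -14.8 124. ]
130 1169 [624.8 -41.3 130. ] [645.6 -19.9 166. ]
[-0.0075  0.0015  0.2151]
```

Request:
step_arm(
  plan=[
    {"dx":-0.01,"dy":0.001,"dz":0.06,"ax":0,"ay":0,"az":0,"gripper":0},
    {"dx":0,"dy":0,"dz":0.08,"ax":0,"ay":0,"az":0,"gripper":0},
    {"dx":0,"dy":0,"dz":0.05,"ax":0,"ay":0,"az":0,"gripper":0},
    {"dx":0,"dy":0,"dz":0.018,"ax":0,"ay":0,"az":0,"gripper":0},
    {"dx":0,"dy":0,"dz":0,"ax":0,"ay":0,"az":0,"gripper":0},
    {"dx":0,"dy":0,"dz":0,"ax":0,"ay":0,"az":0,"gripper":0},
  ],
)

```text
clock: 6.82
eef_pos: [637.7, -38.1, 98.0]
tool_rot: [3.14, 0.0, 1.7]
force: [0.1, -0.2, -0.6]
width: 17.5
gripper_force: 58.6
```

Request:
step_arm(
  plan=[
    {"dx":0,"dy":0,"dz":0.004,"ax":0,"ay":0,"az":0,"gripper":0},
    {"dx":0,"dy":0,"dz":0,"ax":0,"ay":0,"az":0,"gripper":0},
  ],
)

```text
clock: 7.08
eef_pos: [637.3, -38.0, 96.4]
tool_rot: [3.141, -0.0, 1.7]
force: [0.8, -0.6, -1.2]
width: 17.5
gripper_force: 58.6
```

Request:
step_arm(
  plan=[
    {"dx":0,"dy":0,"dz":0.004,"ax":0,"ay":0,"az":0,"gripper":0},
    {"dx":0,"dy":0,"dz":0,"ax":0,"ay":0,"az":0,"gripper":0},
  ],
)

```text
clock: 7.32
eef_pos: [637.0, -37.9, 94.8]
tool_rot: [-3.141, -0.0, 1.7]
force: [-0.2, -0.6, -1.5]
width: 17.5
gripper_force: 58.6
```

Request:
step_arm(
  plan=[
    {"dx":0.006,"dy":0,"dz":0,"ax":0,"ay":0,"az":0,"gripper":0},
    {"dx":0,"dy":0,"dz":0.003,"ax":0,"ay":0,"az":0,"gripper":0},
    {"dx":0,"dy":0,"dz":0,"ax":0,"ay":0,"az":0,"gripper":0},
  ],
)

```text
clock: 7.7
eef_pos: [636.9, -36.1, 93.9]
tool_rot: [-3.141, -0.0, 1.7]
force: [0.3, 0.7, -1.2]
width: 17.2
gripper_force: 58.6
```

Request:
step_arm(
  plan=[
    {"dx":0,"dy":0,"dz":0.002,"ax":0,"ay":0,"az":0,"gripper":0},
    {"dx":0,"dy":0,"dz":0,"ax":0,"ay":0,"az":0,"gripper":0},
  ],
)

```text
clock: 7.95
eef_pos: [636.9, -36.2, 93.8]
tool_rot: [3.141, -0.0, 1.7]
force: [-0.9, 0.0, 4.1]
width: 17.4
gripper_force: 58.9
```

Request:
step_arm(
  plan=[
    {"dx":0,"dy":0,"dz":0,"ax":0,"ay":0,"az":0,"gripper":0.3},
    {"dx":0,"dy":0,"dz":0,"ax":0,"ay":0,"az":0,"gripper":0.5},
    {"dx":0,"dy":0,"dz":0,"ax":0,"ay":0,"az":0,"gripper":0.6},
    {"dx":0,"dy":0,"dz":-0.05,"ax":0,"ay":0,"az":0,"gripper":0.6},
    {"dx":0,"dy":0,"dz":-0.1,"ax":0,"ay":0,"az":0,"gripper":0.6},
    {"dx":0,"dy":0,"dz":-0.12,"ax":0,"ay":0,"az":0,"gripper":0.6},
    {"dx":0,"dy":0,"dz":-0.12,"ax":0,"ay":0,"az":0,"gripper":0.6},
    {"dx":0,"dy":0,"dz":-0.12,"ax":0,"ay":0,"az":0,"gripper":0.6},
    {"dx":0,"dy":0,"dz":-0.02,"ax":0,"ay":0,"az":0,"gripper":0.6},
    {"dx":0,"dy":0,"dz":0,"ax":0,"ay":0,"az":0,"gripper":0.6},
  ],
)

```text
clock: 9.2
eef_pos: [636.8, -36.1, 253.0]
tool_rot: [3.141, -0.0, 1.7]
force: [-0.1, 0.2, 0.0]
width: 51.6
gripper_force: 0.0
```

```bash
sed -i "s/(hsv\[...,1\]<90)&(hsv\[...,2\]>40)/(w['color'][...,2].astype(int)>w['color'][...,0].astype(int)+5)/" h.py
python3 - <<'E'
from h import *
w=wrist('w2'); marks(w,MK); print(w['state']['eef_pos'],'pink',cap(w,636.6,-35.1),'red',cap(w,440,-107))
print('to burg',go(463,85.3,110))
E
```

```text
m1 254 50 centre 615.8 71.7 r 1.5 area frac 0.0 z 20.9
m2 250 107 centre 606.6 37.2 r 3.9 area frac 0.02 z 21.1
[636.83207694 -36.13179892 253.02574837] pink (array([636.6, -30.5,  93.9]), array([17.6,  9. , 10. ]), 45) red (array([ 439.4, -108.3,   84.7]), array([18.1, 19.1,  5.8]), 277)
to burg [ 0.4756 -0.5201  0.4739]
```

View pics/w2.png

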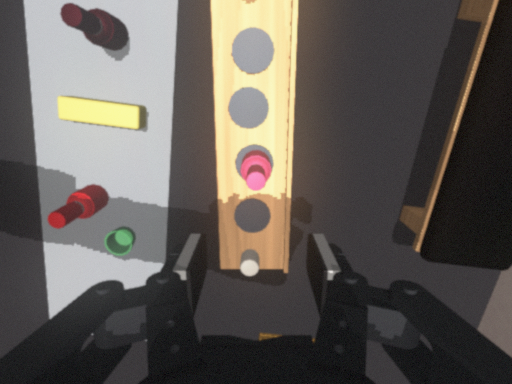

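Pink stands inside mark_3 at (256,170). Mark_1 shows at about (253,50), mark_2 at (248,107) and mark_4 at (252,215). The wrist light looks warm, so I'll loosen the mark mask.

```bash
python3 - <<'E'
from h import *
w=load('w2'); print(w['color'][107,248],w['color'][107,222],w['color'][50,253],w['color'][216,245])
E
sed -i "s/(w\['color'\]\[...,2\].astype(int)>w\['color'\]\[...,0\].astype(int)+5)/(w['color'][...,2]>0.8*w['color'][...,0])/; s/<100)\]/<112)]/" h.py
python3 - <<'E'
from h import *
w=load('w2'); w['T']=Tt(w['state'])@w['T_tool_cam']; marks(w,MK); print(cap(w,636.6,-35.1,16))
E
```

```text
[161 159 164] [250 236 177] [171 171 174] [98 93 94]
m1 254 50 centre 617.9 85.6 r 22.5 area frac 0.9 z 20.9
m2 250 107 centre 620.5 26.5 r 22.3 area frac 0.9 z 20.9
m3 255 163 centre 634.9 -35.6 r 22.2 area frac 0.19 z 21.0
m4 253 215 centre 640.8 -102.2 r 21.8 area frac 0.83 z 21.1
(array([637.1, -35.3, 103.9]), array([18.2, 18.5,  6.1]), 317)
```

Request:
step_arm(
  plan=[
    {"dx":0.05,"dy":-0.055,"dz":0,"ax":0,"ay":0,"az":0,"gripper":0.6},
    {"dx":0.1,"dy":-0.11,"dz":0,"ax":0,"ay":0,"az":0,"gripper":0.6},
    {"dx":0.1,"dy":-0.11,"dz":0,"ax":0,"ay":0,"az":0,"gripper":0.6},
    {"dx":0.1,"dy":-0.11,"dz":0,"ax":0,"ay":0,"az":0,"gripper":0.6},
    {"dx":0.1,"dy":-0.11,"dz":0,"ax":0,"ay":0,"az":0,"gripper":0.6},
    {"dx":0.026,"dy":-0.025,"dz":0.05,"ax":0,"ay":0,"az":0,"gripper":0.6},
    {"dx":0,"dy":0,"dz":0.15,"ax":0,"ay":0,"az":0,"gripper":0.6},
    {"dx":0,"dy":0,"dz":0.15,"ax":0,"ay":0,"az":0,"gripper":0.6},
    {"dx":0,"dy":0,"dz":0.12,"ax":0,"ay":0,"az":0,"gripper":0.6},
    {"dx":0,"dy":0,"dz":0,"ax":0,"ay":0,"az":0,"gripper":0.6},
    {"dx":0,"dy":0,"dz":0,"ax":0,"ay":0,"az":0,"gripper":0.6},
  ],
)

```text
clock: 10.62
eef_pos: [463.9, 85.1, 111.8]
tool_rot: [-3.142, 0.0, 1.7]
force: [-0.5, -0.7, 0.0]
width: 51.4
gripper_force: 0.0
```

Run:
```python
from h import *
print(ctrl.read_state()['eef_pos'],go(463,85.3,74))
```

```text
[463.91848804  85.10564813 111.83598101] [ 0.0011 -0.003   0.1261]
```

Request:
step_arm(
  plan=[
    {"dx":0,"dy":-0.003,"dz":0.08,"ax":0,"ay":0,"az":0,"gripper":0.6},
    {"dx":0,"dy":0,"dz":0.042,"ax":0,"ay":0,"az":0,"gripper":0.6},
    {"dx":0,"dy":0,"dz":0,"ax":0,"ay":0,"az":0,"gripper":0.6},
    {"dx":0,"dy":0,"dz":0,"ax":0,"ay":0,"az":0,"gripper":0.6},
    {"dx":0,"dy":0,"dz":0,"ax":0,"ay":0,"az":0,"gripper":0.35},
    {"dx":0,"dy":0,"dz":0,"ax":0,"ay":0,"az":0,"gripper":0.26},
    {"dx":0,"dy":0,"dz":0,"ax":0,"ay":0,"az":0,"gripper":0.1},
    {"dx":0,"dy":0,"dz":0,"ax":0,"ay":0,"az":0,"gripper":0},
    {"dx":0,"dy":0,"dz":0,"ax":0,"ay":0,"az":0,"gripper":0},
    {"dx":0,"dy":0,"dz":0,"ax":0,"ay":0,"az":0,"gripper":0},
  ],
)

```text
clock: 11.88
eef_pos: [463.0, 85.1, 75.1]
tool_rot: [3.141, -0.0, 1.7]
force: [-1.6, 0.1, 5.7]
width: 17.3
gripper_force: 58.6
```

Run:
```python
from h import *
s=ctrl.read_state();e=s['eef_pos'];print(e,s['width'],go(618.3+e[0]-463,85.8+e[1]-85.3,e[2]+24))
```

```text
[463.0003864   85.14700401  75.13818788] 17.314104931219937 [-0.0652  0.5136 -0.0798]
```

Request:
step_arm(
  plan=[
    {"dx":0,"dy":0,"dz":-0.05,"ax":0,"ay":0,"az":0,"gripper":0},
    {"dx":0,"dy":0,"dz":-0.1,"ax":0,"ay":0,"az":0,"gripper":0},
    {"dx":0,"dy":0,"dz":-0.1,"ax":0,"ay":0,"az":0,"gripper":0},
    {"dx":-0.01,"dy":0.07,"dz":0,"ax":0,"ay":0,"az":0,"gripper":0},
    {"dx":-0.015,"dy":0.12,"dz":0,"ax":0,"ay":0,"az":0,"gripper":0},
    {"dx":-0.015,"dy":0.12,"dz":0,"ax":0,"ay":0,"az":0,"gripper":0},
    {"dx":-0.015,"dy":0.12,"dz":0,"ax":0,"ay":0,"az":0,"gripper":0},
    {"dx":-0.01,"dy":0.084,"dz":0,"ax":0,"ay":0,"az":0,"gripper":0},
    {"dx":0,"dy":0,"dz":0,"ax":0,"ay":0,"az":0,"gripper":0},
    {"dx":0,"dy":0,"dz":0.06,"ax":0,"ay":0,"az":0,"gripper":0},
    {"dx":0,"dy":0,"dz":0.07,"ax":0,"ay":0,"az":0,"gripper":0},
    {"dx":0,"dy":0,"dz":0.04,"ax":0,"ay":0,"az":0,"gripper":0},
    {"dx":0,"dy":0,"dz":0,"ax":0,"ay":0,"az":0,"gripper":0},
    {"dx":0,"dy":0,"dz":0,"ax":0,"ay":0,"az":0,"gripper":0},
  ],
)

```text
clock: 13.62
eef_pos: [618.4, 85.7, 99.2]
tool_rot: [3.141, 0.0, 1.7]
force: [-0.1, -0.2, -0.5]
width: 17.6
gripper_force: 58.7
```

Run:
```python
from h import *
s=ctrl.read_state();e=s['eef_pos'];print(e,s['width'],go(618.3,85.7,94.2))
```

```text
[618.40789742  85.70626519  99.19721172] 17.564582196683848 [ 0.     -0.0004  0.0167]
```

Request:
step_arm(
  plan=[
    {"dx":0,"dy":0,"dz":0.01,"ax":0,"ay":0,"az":0,"gripper":0},
    {"dx":0,"dy":0,"dz":0.005,"ax":0,"ay":0,"az":0,"gripper":0},
    {"dx":0,"dy":0,"dz":0,"ax":0,"ay":0,"az":0,"gripper":0},
    {"dx":0,"dy":0,"dz":0,"ax":0,"ay":0,"az":0,"gripper":0},
  ],
)

```text
clock: 14.12
eef_pos: [618.3, 85.7, 94.4]
tool_rot: [3.142, -0.0, 1.7]
force: [0.1, -0.2, -0.3]
width: 17.5
gripper_force: 58.7
```

Request:
step_arm(
  plan=[
    {"dx":0,"dy":0,"dz":0.002,"ax":0,"ay":0,"az":0,"gripper":0},
    {"dx":0,"dy":0,"dz":0,"ax":0,"ay":0,"az":0,"gripper":0},
  ],
)

```text
clock: 14.38
eef_pos: [618.4, 85.7, 94.2]
tool_rot: [3.141, -0.0, 1.7]
force: [-1.4, 0.2, 5.5]
width: 17.0
gripper_force: 59.2
```

Request:
step_arm(
  plan=[
    {"dx":0,"dy":0,"dz":0,"ax":0,"ay":0,"az":0,"gripper":0.3},
    {"dx":0,"dy":0,"dz":0,"ax":0,"ay":0,"az":0,"gripper":0.5},
    {"dx":0,"dy":0,"dz":0,"ax":0,"ay":0,"az":0,"gripper":0.6},
    {"dx":0,"dy":0,"dz":-0.05,"ax":0,"ay":0,"az":0,"gripper":0.6},
    {"dx":0,"dy":0,"dz":-0.1,"ax":0,"ay":0,"az":0,"gripper":0.6},
    {"dx":0,"dy":0,"dz":-0.12,"ax":0,"ay":0,"az":0,"gripper":0.6},
    {"dx":-0.05,"dy":-0.06,"dz":0,"ax":0,"ay":0,"az":0,"gripper":0.6},
    {"dx":-0.1,"dy":-0.12,"dz":0,"ax":0,"ay":0,"az":0,"gripper":0.6},
    {"dx":-0.1,"dy":-0.12,"dz":0,"ax":0,"ay":0,"az":0,"gripper":0.6},
    {"dx":-0.1,"dy":-0.12,"dz":0,"ax":0,"ay":0,"az":0,"gripper":0.6},
    {"dx":-0.1,"dy":-0.12,"dz":0,"ax":0,"ay":0,"az":0,"gripper":0.6},
    {"dx":-0.08,"dy":-0.094,"dz":0,"ax":0,"ay":0,"az":0,"gripper":0.6},
    {"dx":-0.034,"dy":-0.04,"dz":0,"ax":0,"ay":0,"az":0,"gripper":0.6},
    {"dx":0,"dy":0,"dz":0.1,"ax":0,"ay":0,"az":0,"gripper":0.6},
    {"dx":0,"dy":0,"dz":0.1,"ax":0,"ay":0,"az":0,"gripper":0.6},
    {"dx":0,"dy":0,"dz":0,"ax":0,"ay":0,"az":0,"gripper":0.6},
    {"dx":0,"dy":0,"dz":0,"ax":0,"ay":0,"az":0,"gripper":0.6},
  ],
)

```text
clock: 16.5
eef_pos: [440.6, -108.0, 115.5]
tool_rot: [3.14, 0.0, 1.701]
force: [0.1, 0.5, 0.5]
width: 51.1
gripper_force: 0.0
```

Run:
```python
from h import *
s=ctrl.read_state();print(s['eef_pos'],s['qpos'].round(2),go(439.8,-107.8,74.5))
```

```text
[ 440.56981396 -108.02277816  115.46531066] [ 0.07  0.6   0.15  2.18 -0.24  0.38  0.55] [ 0.0011 -0.0026  0.1365]
```

Request:
step_arm(
  plan=[
    {"dx":0.001,"dy":-0.002,"dz":0.08,"ax":0,"ay":0,"az":0,"gripper":0.6},
    {"dx":0,"dy":0,"dz":0.055,"ax":0,"ay":0,"az":0,"gripper":0.6},
    {"dx":0,"dy":0,"dz":0,"ax":0,"ay":0,"az":0,"gripper":0.6},
    {"dx":0,"dy":0,"dz":0,"ax":0,"ay":0,"az":0,"gripper":0.6},
    {"dx":0,"dy":0,"dz":0,"ax":0,"ay":0,"az":0,"gripper":0.35},
    {"dx":0,"dy":0,"dz":0,"ax":0,"ay":0,"az":0,"gripper":0.26},
    {"dx":0,"dy":0,"dz":0,"ax":0,"ay":0,"az":0,"gripper":0.1},
    {"dx":0,"dy":0,"dz":0,"ax":0,"ay":0,"az":0,"gripper":0},
    {"dx":0,"dy":0,"dz":0,"ax":0,"ay":0,"az":0,"gripper":0},
    {"dx":0,"dy":0,"dz":0,"ax":0,"ay":0,"az":0,"gripper":0},
  ],
)

```text
clock: 17.75
eef_pos: [439.3, -108.0, 74.7]
tool_rot: [3.141, 0.0, 1.7]
force: [-1.3, 0.1, 6.4]
width: 17.2
gripper_force: 58.3
```

Run:
```python
from h import *
s=ctrl.read_state();e=s['eef_pos'];print(e,s['tool_rot'],s['width'],go(621,26.7+e[1]+107.8,e[2]+24))
```

```text
[ 439.28118079 -108.03315719   74.70184884] [3.14071525e+00 1.58186409e-04 1.70024908e+00] 17.161220927427976 [ 0.3664  0.6586 -0.0795]
```

Request:
step_arm(
  plan=[
    {"dx":0,"dy":0,"dz":-0.05,"ax":0,"ay":0,"az":0,"gripper":0},
    {"dx":0,"dy":0,"dz":-0.1,"ax":0,"ay":0,"az":0,"gripper":0},
    {"dx":0,"dy":0,"dz":-0.12,"ax":0,"ay":0,"az":0,"gripper":0},
    {"dx":0,"dy":0,"dz":-0.1,"ax":0,"ay":0,"az":0,"gripper":0},
    {"dx":0.04,"dy":0.07,"dz":0,"ax":0,"ay":0,"az":0,"gripper":0},
    {"dx":0.07,"dy":0.12,"dz":0,"ax":0,"ay":0,"az":0,"gripper":0},
    {"dx":0.07,"dy":0.12,"dz":0,"ax":0,"ay":0,"az":0,"gripper":0},
    {"dx":0.07,"dy":0.12,"dz":0,"ax":0,"ay":0,"az":0,"gripper":0},
    {"dx":0.06,"dy":0.12,"dz":0,"ax":0,"ay":0,"az":0,"gripper":0},
    {"dx":0.056,"dy":0.108,"dz":0,"ax":0,"ay":0,"az":0,"gripper":0},
    {"dx":0,"dy":0,"dz":0,"ax":0,"ay":0,"az":0,"gripper":0},
    {"dx":0,"dy":0,"dz":0,"ax":0,"ay":0,"az":0,"gripper":0},
    {"dx":0,"dy":0,"dz":0.08,"ax":0,"ay":0,"az":0,"gripper":0},
    {"dx":0,"dy":0,"dz":0.1,"ax":0,"ay":0,"az":0,"gripper":0},
    {"dx":0,"dy":0,"dz":0.07,"ax":0,"ay":0,"az":0,"gripper":0},
    {"dx":0,"dy":0,"dz":0.04,"ax":0,"ay":0,"az":0,"gripper":0},
    {"dx":0,"dy":0,"dz":0,"ax":0,"ay":0,"az":0,"gripper":0},
    {"dx":0,"dy":0,"dz":0,"ax":0,"ay":0,"az":0,"gripper":0},
  ],
)

```text
clock: 20.0
eef_pos: [621.0, 26.1, 99.1]
tool_rot: [3.14, 0.0, 1.7]
force: [-0.6, -0.2, -0.7]
width: 17.6
gripper_force: 58.7
```

Run:
```python
from h import *
s=ctrl.read_state();e=s['eef_pos'];print(e,s['width'],go(620.8,26.5,93.9))
```

```text
[621.00416005  26.05955301  99.12017598] 17.58996966077221 [ 0.0015 -0.0005  0.0174]
```

Request:
step_arm(
  plan=[
    {"dx":0.001,"dy":0,"dz":0.01,"ax":0,"ay":0,"az":0,"gripper":0},
    {"dx":0,"dy":0,"dz":0.006,"ax":0,"ay":0,"az":0,"gripper":0},
    {"dx":0,"dy":0,"dz":0,"ax":0,"ay":0,"az":0,"gripper":0},
    {"dx":0,"dy":0,"dz":0,"ax":0,"ay":0,"az":0,"gripper":0},
  ],
)

```text
clock: 20.5
eef_pos: [620.7, 26.9, 93.8]
tool_rot: [3.141, -0.0, 1.701]
force: [-0.9, 1.0, 3.5]
width: 17.0
gripper_force: 58.9
```

Request:
step_arm(
  plan=[
    {"dx":0,"dy":0,"dz":0.002,"ax":0,"ay":0,"az":0,"gripper":0},
    {"dx":0,"dy":0,"dz":0,"ax":0,"ay":0,"az":0,"gripper":0},
  ],
)

```text
clock: 20.75
eef_pos: [620.7, 26.8, 93.8]
tool_rot: [3.141, -0.0, 1.7]
force: [-0.5, 0.7, 8.8]
width: 17.7
gripper_force: 59.6
```

Request:
step_arm(
  plan=[
    {"dx":0,"dy":0,"dz":0,"ax":0,"ay":0,"az":0,"gripper":0.3},
    {"dx":0,"dy":0,"dz":0,"ax":0,"ay":0,"az":0,"gripper":0.5},
    {"dx":0,"dy":0,"dz":0,"ax":0,"ay":0,"az":0,"gripper":0.6},
    {"dx":0,"dy":0,"dz":-0.05,"ax":0,"ay":0,"az":0,"gripper":0.6},
    {"dx":0,"dy":0,"dz":-0.12,"ax":0,"ay":0,"az":0,"gripper":0.6},
    {"dx":0,"dy":0,"dz":-0.13,"ax":0,"ay":0,"az":0,"gripper":0.6},
    {"dx":-0.08,"dy":-0.045,"dz":0,"ax":0,"ay":0,"az":0,"gripper":0.6},
    {"dx":-0.15,"dy":-0.083,"dz":0,"ax":0,"ay":0,"az":0,"gripper":0.6},
    {"dx":-0.15,"dy":-0.083,"dz":0,"ax":0,"ay":0,"az":0,"gripper":0.6},
    {"dx":-0.15,"dy":-0.083,"dz":0,"ax":0,"ay":0,"az":0,"gripper":0.6},
    {"dx":-0.15,"dy":-0.083,"dz":0,"ax":0,"ay":0,"az":0,"gripper":0.6},
    {"dx":-0.12,"dy":-0.067,"dz":0,"ax":0,"ay":0,"az":0,"gripper":0.6},
    {"dx":-0.098,"dy":-0.057,"dz":0,"ax":0,"ay":0,"az":0,"gripper":0.6},
    {"dx":0,"dy":0,"dz":0,"ax":0,"ay":0,"az":0,"gripper":0.6},
    {"dx":0,"dy":0,"dz":0,"ax":0,"ay":0,"az":0,"gripper":0.6},
  ],
)

```text
clock: 22.62
eef_pos: [506.8, -259.1, 183.4]
tool_rot: [3.141, -0.0, 1.701]
force: [0.1, -0.1, -0.4]
width: 51.1
gripper_force: 0.0
```

Run:
```python
from h import *
w=wrist('w3');s=w['state'];print(s['eef_pos'],s['qpos'].round(2),go(506.4,-259.8,74.5),cap(w,506.4,-259.8))
```

```text
[ 506.80717935 -259.14746308  183.36309333] [ 0.28  0.61  0.21  1.82 -0.19  0.73  0.73] [-0.0043 -0.0031  0.3624] (array([ 505.7, -260.4,   84.8]), array([18.1, 18.3,  5.7]), 450)
```

Request:
step_arm(
  plan=[
    {"dx":-0.004,"dy":-0.003,"dz":0.08,"ax":0,"ay":0,"az":0,"gripper":0.6},
    {"dx":0,"dy":0,"dz":0.12,"ax":0,"ay":0,"az":0,"gripper":0.6},
    {"dx":0,"dy":0,"dz":0.1,"ax":0,"ay":0,"az":0,"gripper":0.6},
    {"dx":0,"dy":0,"dz":0.061,"ax":0,"ay":0,"az":0,"gripper":0.6},
    {"dx":0,"dy":0,"dz":0,"ax":0,"ay":0,"az":0,"gripper":0.6},
    {"dx":0,"dy":0,"dz":0,"ax":0,"ay":0,"az":0,"gripper":0.6},
    {"dx":0,"dy":0,"dz":0,"ax":0,"ay":0,"az":0,"gripper":0.35},
    {"dx":0,"dy":0,"dz":0,"ax":0,"ay":0,"az":0,"gripper":0.26},
    {"dx":0,"dy":0,"dz":0,"ax":0,"ay":0,"az":0,"gripper":0.1},
    {"dx":0,"dy":0,"dz":0,"ax":0,"ay":0,"az":0,"gripper":0},
    {"dx":0,"dy":0,"dz":0,"ax":0,"ay":0,"az":0,"gripper":0},
    {"dx":0,"dy":0,"dz":0,"ax":0,"ay":0,"az":0,"gripper":0},
  ],
)

```text
clock: 24.18
eef_pos: [505.9, -261.4, 75.2]
tool_rot: [3.141, 0.001, 1.7]
force: [-1.2, 1.6, 5.4]
width: 17.4
gripper_force: 58.6
```

Run:
```python
from h import *
s=ctrl.read_state();e=s['eef_pos'];print(e,s['tool_rot'],s['width'],go(641.3,-101.8+e[1]+260.1,e[2]+24))
```

```text
[ 505.91221712 -261.42081267   75.23428114] [3.14055008e+00 5.51885130e-04 1.70019483e+00] 17.442729613073308 [ 0.465   0.5157 -0.0797]
```

Request:
step_arm(
  plan=[
    {"dx":0,"dy":0,"dz":-0.05,"ax":0,"ay":0,"az":0,"gripper":0},
    {"dx":0,"dy":0,"dz":-0.1,"ax":0,"ay":0,"az":0,"gripper":0},
    {"dx":0,"dy":0,"dz":-0.1,"ax":0,"ay":0,"az":0,"gripper":0},
    {"dx":0,"dy":0,"dz":-0.05,"ax":0,"ay":0,"az":0,"gripper":0},
    {"dx":0.05,"dy":0.056,"dz":0,"ax":0,"ay":0,"az":0,"gripper":0},
    {"dx":0.09,"dy":0.1,"dz":0,"ax":0,"ay":0,"az":0,"gripper":0},
    {"dx":0.09,"dy":0.1,"dz":0,"ax":0,"ay":0,"az":0,"gripper":0},
    {"dx":0.09,"dy":0.1,"dz":0,"ax":0,"ay":0,"az":0,"gripper":0},
    {"dx":0.09,"dy":0.1,"dz":0,"ax":0,"ay":0,"az":0,"gripper":0},
    {"dx":0.055,"dy":0.06,"dz":0,"ax":0,"ay":0,"az":0,"gripper":0},
    {"dx":0,"dy":0,"dz":0,"ax":0,"ay":0,"az":0,"gripper":0},
    {"dx":0,"dy":0,"dz":0,"ax":0,"ay":0,"az":0,"gripper":0},
    {"dx":0,"dy":0,"dz":0.08,"ax":0,"ay":0,"az":0,"gripper":0},
    {"dx":0,"dy":0,"dz":0.09,"ax":0,"ay":0,"az":0,"gripper":0},
    {"dx":0,"dy":0,"dz":0.05,"ax":0,"ay":0,"az":0,"gripper":0},
    {"dx":0,"dy":0,"dz":0,"ax":0,"ay":0,"az":0,"gripper":0},
    {"dx":0,"dy":0,"dz":0,"ax":0,"ay":0,"az":0,"gripper":0},
  ],
)

```text
clock: 26.3
eef_pos: [641.5, -103.6, 99.4]
tool_rot: [3.14, 0.001, 1.7]
force: [-0.1, 0.5, -0.2]
width: 17.4
gripper_force: 58.7
```

Run:
```python
from h import *
s=ctrl.read_state();e=s['eef_pos'];print(e,s['width'],go(641.3,-103.1,94.3))
```

```text
[ 641.49533984 -103.6061147    99.435351  ] 17.430506536954688 [ 0.0018 -0.0005  0.0171]
```

Request:
step_arm(
  plan=[
    {"dx":0.002,"dy":0,"dz":0.01,"ax":0,"ay":0,"az":0,"gripper":0},
    {"dx":0,"dy":0,"dz":0.006,"ax":0,"ay":0,"az":0,"gripper":0},
    {"dx":0,"dy":0,"dz":0,"ax":0,"ay":0,"az":0,"gripper":0},
    {"dx":0,"dy":0,"dz":0,"ax":0,"ay":0,"az":0,"gripper":0},
  ],
)

```text
clock: 26.8
eef_pos: [641.3, -102.2, 94.3]
tool_rot: [3.141, 0.0, 1.7]
force: [-1.4, 0.7, 4.6]
width: 17.3
gripper_force: 59.0
```

Request:
step_arm(
  plan=[
    {"dx":0,"dy":0,"dz":0.001,"ax":0,"ay":0,"az":0,"gripper":0},
    {"dx":0,"dy":0,"dz":0,"ax":0,"ay":0,"az":0,"gripper":0},
  ],
)

```text
clock: 27.05
eef_pos: [641.3, -102.1, 94.2]
tool_rot: [3.141, -0.0, 1.7]
force: [-0.5, 0.6, 6.3]
width: 17.1
gripper_force: 59.4
```

Request:
step_arm(
  plan=[
    {"dx":0,"dy":0,"dz":0,"ax":0,"ay":0,"az":0,"gripper":0.3},
    {"dx":0,"dy":0,"dz":0,"ax":0,"ay":0,"az":0,"gripper":0.5},
    {"dx":0,"dy":0,"dz":0,"ax":0,"ay":0,"az":0,"gripper":0.6},
    {"dx":0,"dy":0,"dz":-0.05,"ax":0,"ay":0,"az":0,"gripper":0.6},
    {"dx":0,"dy":0,"dz":-0.12,"ax":0,"ay":0,"az":0,"gripper":0.6},
    {"dx":0,"dy":0,"dz":-0.15,"ax":0,"ay":0,"az":0,"gripper":0.6},
    {"dx":0,"dy":0,"dz":-0.15,"ax":0,"ay":0,"az":0,"gripper":0.6},
    {"dx":-0.08,"dy":0,"dz":-0.08,"ax":0,"ay":0,"az":0,"gripper":0.6},
    {"dx":-0.14,"dy":0,"dz":0,"ax":0,"ay":0,"az":0,"gripper":0.6},
    {"dx":-0.08,"dy":0,"dz":0,"ax":0,"ay":0,"az":0,"gripper":0.6},
    {"dx":0,"dy":0,"dz":0,"ax":0,"ay":0,"az":0,"gripper":0.6},
    {"dx":0,"dy":0,"dz":0,"ax":0,"ay":0,"az":0,"gripper":0.6},
  ],
)

```text
clock: 28.55
eef_pos: [652.5, -189.4, 257.8]
tool_rot: [-3.141, -0.002, 1.702]
force: [-0.5, 0.4, -0.3]
width: 51.1
gripper_force: 0.0
```

Run:
```python
from h import *
w=wrist('w4');t=grab('top','top1');s=grab('scene','scene1')
for n,(k,p) in zip(('burg','red','pink','pale'),MK.items()):
    for im in (w,t,s):
        try: print(n,*cap(im,*p,16))
        except Exception as e: print(n,e)
cv2.imwrite('pics/f.png',np.hstack([w['color'][:,100:400],cv2.resize(s['color'][150:300,80:340],(665,384))])[:,:,::-1][:, :]) 
f=cv2.imread('pics/f.png'); cv2.imwrite('pics/f.png',cv2.resize(f,(800,int(800*f.shape[0]/f.shape[1]))))
```

```text
burg index -1 is out of bounds for axis 0 with size 0
burg [619.1  85.8 104.6] [18.8 16.4  6. ] 45
burg [619.3  86.1 102.2] [18.  17.8  5.9] 63
red index -1 is out of bounds for axis 0 with size 0
red [621.   27.8 105.8] [16.4 16.3  5.9] 45
red [621.9  27.4 102.2] [16.9 17.5  6. ] 59
pink [637.3 -42.3 103.3] [16.2  6.5  6.5] 128
pink [636.6 -34.6 104.9] [16.4 16.5  6.4] 47
pink [638.2 -34.7 102.6] [18.  17.5  7.3] 62
pale [ 641.6 -101.5  103.9] [18.3 18.2  4.8] 383
pale [ 642.1 -101.4  104.7] [16.7 17.5  8.2] 51
pale [ 642.4 -100.1  101.9] [16.9 18.9  6.4] 64
```

View pics/f.png

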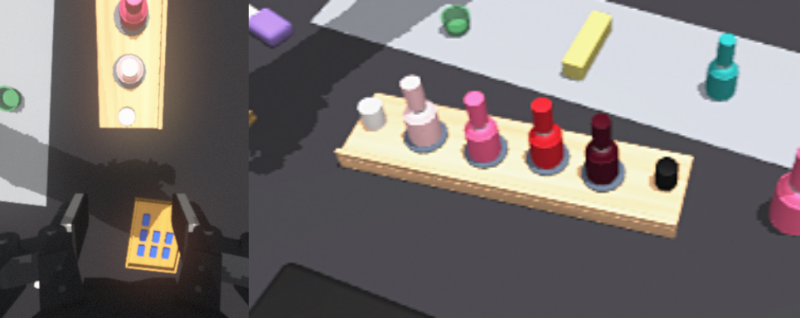

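The picture shows all four upright on their marks, running white post, pale, pink, red, burgundy, black post, at (422,115), (482,130), (545,140) and (602,155). In the top camera each cap sits within about 1 mm of its mark's centre, and the gripper is clear.

```bash
python3 -c "
from cell import ctrl; print(ctrl.finish_job())"
```

```text
the job is handed in; nothing more can be done
None
```

I handed the job in: pale, pink, red and burgundy stand upright in that order from the white post to the black post, each within about 1 mm of its mark's centre in the top camera, about 29 s on the clock.

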